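# Pry the spring clip off the large texture roller's spindle

### The job

Two carved wooden rollers stand on upright spindles, each kept on by a sprung steel clip. With the hooked pick, hook into the loop of the thicker roller's clip and pull the clip sideways right off its spindle, letting it drop where it will; do not touch the clip with the gripper and leave the thinner roller's clip in place. Then lay the pick back down on the table, flat on its handle, and let go.

Things in the scene. Friction and masses are not known exactly. Their poses are not given: they have to be found in the camera images.
- hook_pick: Hooked pick, the only tool with a block handle, lying flat, hook down. Pale wooden handle 96 long (x) x 24 wide (y) x 32 high (z); origin: centre of its underside, z up, +x towards the hook. A steel shank, 6 thick, leaves the handle's front 26 above the underside, runs to x = 123 and bends down into a prong. About 120 g, balance near x = 15. Grip it across the 24 mm width.
- pick_tip (a point): Lower end of the pick's prong (6 thick, hanging 22 below the shank's lower side), at x = 123, y = 0, z = 1 mm in hook_pick's frame; same axes.
- clip_large: Clip of 5 mm steel wire lying level on the thicker roller (48 diameter, top 70 above the table, foot 76 diameter). Origin: on the spindle axis at the clip's underside; +x points from the spindle to the pull loop, roughly to the robot's left. Its jaws clasp a groove below a spindle head (20 wide, top 86 above the table), so it cannot be lifted. About 45 g.
- loop_large (a point): Centre of that clip's loop opening, at x = 40, z = 2.5 mm in clip_large's frame; same axes. Opening 22 mm (x) by 22 mm (y), free air below. Put the prong down here, pick's +x pointing towards the spindle (handle on the outer side), then draw it back along the clip's +x by 40 mm or more: at 3 to 10 N the jaws spread, and after some 20 mm of clip travel it is off and drops.
- clip_small: The same clip on the thinner roller (28 diameter, same height and foot); to be left where it is. Frame as for clip_large.
Not all that is in view belongs to the job. What is shaped like the clip_large but purple is not meant.

How it is judged:
On the way, in this order (a step that is already met when the one before it is completed fails the run):
1. the pick's prong is down through the loop of the thicker roller's clip, with the clip still in its groove (x of pick_tip in the frame of clip_large between 0.022 and 0.054 m and y of pick_tip in the frame of clip_large between -0.015 and 0.015 m and z of pick_tip in the frame of clip_large below 0 m and height (world z) of clip_large above 0.06 m and distance of clip_large from where it was at the start of the episode below 0.007 m), for 0.1 s.
2. the clip is pulled out of the groove, off the spindle (distance of clip_large from where it was at the start of the episode above 0.022 m), for 0.1 s.
At the end, for the whole second after the job is handed in: The thicker roller's clip is off its spindle (more than 22 mm from where it was), released and at rest, on the table or against its stand; the pick lies at rest flat on its handle on the table (underside within 12 mm, tilt under 0.2 rad); the thinner roller's clip is still in place (within 12 mm) (distance of clip_large from where it was at the start of the episode above 0.022 m and linear speed of each of clip_large, hook_pick below 0.02 m/s and height (world z) of hook_pick between -0.02 and 0.012 m and angle between hook_pick's own z axis and vertical below 0.2 rad and distance of clip_small from where it was at the start of the episode below 0.012 m); the robot touches nothing.
It fails at once if the gripper or arm touches the thicker roller's clip (contact force between any of the fingers, the arm and clip_large above 1 N).
It fails at once if the thinner roller's clip is moved out of place (distance of clip_small from where it was at the start of the episode above 0.012 m).
It also fails if it takes over 40 s, if anything falls off the work surface, if the arm or the gripper's body presses on something with over 40 N, if the wrist force passes 120 N, or if a joint passes its speed limit or range.

### The arm

A 6-joint arm with a two-finger parallel gripper is mounted at the origin on a cart in front of the work surface, level with it; the furniture and walls round the work are solid. World frame = base frame: x ahead of the robot, y to its left, z up, the work surface at z = 0. Lengths are in m, angles in rad, forces in N, time in s.
With the tool pointing down it reaches from about 0.275 to 1 m from the base axis. Payload 8.4 kg.
Tool frame: the origin (TCP) lies at the very end of the fingers, on their centre line; the grasp point (between the pads) lies 19 mm behind it (manip.hold_point_z is the distance from the TCP to the grasp point, in m); z points along the fingers, y is the direction in which the jaws open and shut (so a half turn about z gives the same grasp; the last joint's range is limited). The gripper opens to 85 mm and grips with 20 to 120 N. Pads are 22 mm wide; open, the fingers measure 114 mm over their backs; the gripper's body (76 mm by 85 mm) begins 54 mm behind the grasp point. The pads swing forward as they close: fully open they stand 13 mm farther back than shut.
Start: joints at [-1.255, 0.353, 1.633, -0, 1.155, -0.002], TCP at [0.195, -0.594, 0.231] pointing down, gripper open.
Joint ranges: [-2.63, 2.63], [-0.92, 2.1], [0.06, 2.66], [-1.3, 4.44], [0, 2.69], [-3.02, 3.02]. Speed limits (rad/s): [2.22, 2.22, 2.79, 3.14, 3.14, 3.14].

### API

Orientations are given as a unit quaternion [x, y, z, w].
In Python, from bench import manip gives the robot as it stands.
- The arm moves only by the shell command python3 -m inch 'ROWS' [FORCE]. ROWS is JSON, a list of rows, each a list of 5 numbers: the closure, from 0 (fully open) to 1 (shut), then the shift along the world's x, y, z in m, then the turn about the world's z in degrees. A call has exactly 10 rows; each row is the pose to reach, as a shift and turn from the pose commanded when the call began; what a row does not reach only later rows make up. A row lasts 1/10 s, in which the tool goes at most 50 mm and 8.59 degrees, less where a joint would pass 70% of its speed; a pose out of reach is approached as far as the arm can. A call with a gripper value outside its range is refused whole. The fingers move at their own pace and stop on an object; FORCE is the grip in N (left out, the last holds). Time passes only in rows, so rows that repeat a pose let the fingers close, or fill a call up. It gives the time, the measured TCP pose, the force and the opening at its end, in the units of the state.
- manip.read_state(): the state, without advancing time (a new reading comes with each control period).
- manip.camera(name): name is "scene" or "side" or "wrist"; returns the picture (480x640x3 uint8, red, green, blue); there is no depth.
- manip.camera_model(name): a dict with "fx", "fy", "cx", "cy" (pixels), "k1" (the pictures are not rectified: a ray, as slopes to the right and down, at radius r is drawn at 1 + k1 r^2 times it, then the intrinsics apply), "T" (4x4, takes a point from camera to world coordinates); the wrist camera has in their place "tool_from_camera" (4x4, takes a point from camera to tool coordinates, whose origin is the TCP and whose axes are the flange's). Camera axes: x right, y down, z forward; pixel columns grow to the right and rows downward; lengths in m; the calibration is good to about 2 mm. A picture is of the moment at which its call begins: read the wrist's pose just before it. camera_model takes no time and is no camera call.
- manip.sign_off(): hands the job in, once; it reports no verdict.
Trained networks look in the newest picture that a camera, given by its name, has taken for a name from the list of things; names that differ only in an ending like _2 or _b are one class to them, and where a whole thing is asked for, a point or a joint stands for the part that bears it (a point fixed in the world has none). Each returns a list of dicts, best first, with "p" (0 to 1); they miss things now and then, are a little off and sometimes report something else, mostly with a low value. They report only what shows in the picture. A call takes as long as a camera call. They do not tell look-alikes from the thing itself.
- manip.silhouettes(camera, target): "mask" (480x640 bool, what is visible of it).
- manip.spot_point(camera, target): "centre" ([x, y, z] in m, in the coordinates of the camera as it stood for that picture, good to about 4 mm: a listed point, or the origin of a listed thing).
The state is a dict: "clock": time; "joint_positions": joint angles; "qvel": joint speeds; "joint_efforts": joint torques, N m; "position": TCP position; "tcp_rot": TCP orientation; "contact_force": force on the tool from outside, world axes, zero at the start; "moment": the same for the moment, N m; "gripper_width": opening from 0.0 (shut) to 1.0 (fully open).
Only numpy, scipy, OpenCV 4.12 (cv2) and the standard library are available. Lean on these libraries where they do the work, as an engineer would, in place of code of your own. Each camera call takes 0.05 s, during which the arm holds its last target.

## Working session

There is one attempt and no reset: what is moved stays moved. The work goes in short steps, Python scripts to look and compute and a shell command to move; the robot and the scene stay as the last step left them, time stands still between calls to the robot, and variables do not carry over. Pictures are saved under pics/ and viewed, and the job is handed in when it is done.

```bash
mkdir -p pics; ls
python3 - <<'E'
from bench import manip
import cv2
s=manip.read_state();print(s['clock'],s['position'],s['tcp_rot'],s['gripper_width'])
for c in ['scene','side']:
    im=manip.camera(c);cv2.imwrite(f'pics/{c}0.png',im[:,:,::-1])
    m=manip.camera_model(c);print(c,m['T'])
    for t in ['hook_pick','pick_tip','clip_large','loop_large','clip_small']:
        r=manip.spot_point(c,t)
        for d in r[:4]:
            import numpy as np
            p=(np.array(m['T'])@np.r_[d['centre'],1])[:3]
            print(t,round(d['p'],2),p.round(4))
print(manip.read_state()['clock'])
E
```

```text
pics
0.0 [ 0.19513093 -0.59325377  0.23054553] [ 9.87405373e-01  1.58209175e-01 -1.24620640e-04 -6.85369894e-04] 1.0021236560177063
scene [[ 0.64873676 -0.34329158  0.67918444 -0.04333059]
 [-0.76101188 -0.29409554  0.57824626 -0.50471874]
 [ 0.00123804 -0.89199703 -0.45203956  0.50419702]
 [ 0.          0.          0.          1.        ]]
clip_large 0.8 [0.6029 0.0419 0.0025]
clip_large 0.66 [ 0.5205 -0.1503  0.0692]
loop_large 0.82 [0.5842 0.0725 0.0018]
loop_large 0.75 [ 0.523  -0.106   0.0759]
clip_small 0.69 [ 0.653  -0.091   0.0717]
side [[-0.99829313 -0.01767985  0.05566197  0.52049619]
 [-0.05593358  0.56360881 -0.82414595  0.72283313]
 [-0.0168008  -0.82585261 -0.5636357   0.57348045]
 [ 0.          0.          0.          1.        ]]
hook_pick 0.73 [0.523  0.2426 0.0029]
pick_tip 0.84 [0.5176 0.1211 0.0033]
pick_tip 0.47 [ 0.6564 -0.0914  0.0789]
clip_large 0.69 [ 0.5134 -0.1487  0.071 ]
clip_large 0.66 [0.6051 0.0411 0.0025]
loop_large 0.7 [0.5798 0.0734 0.0011]
loop_large 0.64 [ 0.5255 -0.1098  0.073 ]
clip_small 0.66 [ 0.6554 -0.0935  0.0772]
0.6
```

View pics/scene0.png

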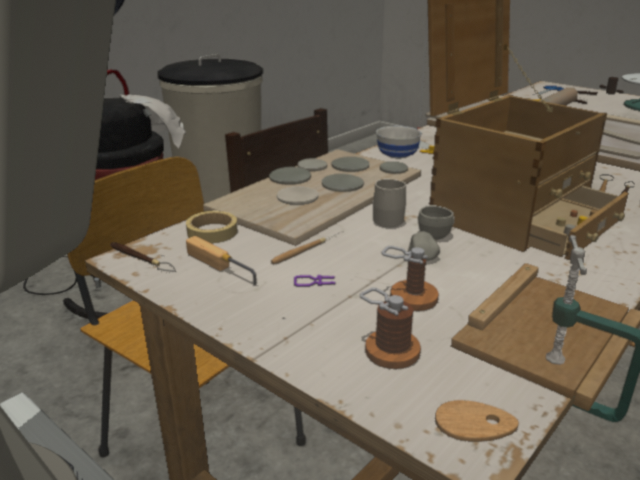

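View pics/side0.png

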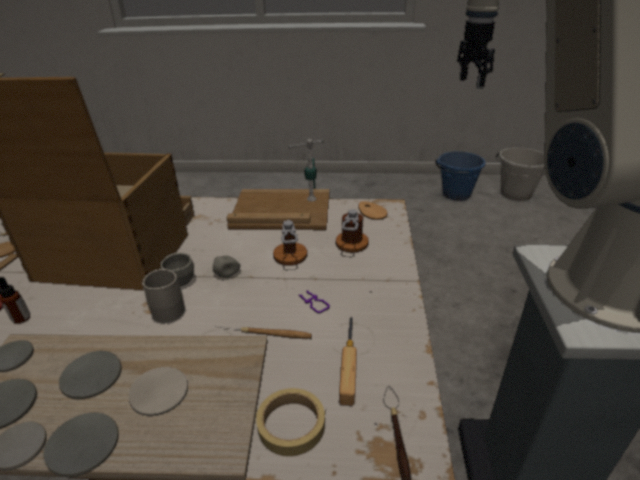

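Run:
```python
import cv2,numpy as np
a=cv2.imread('pics/scene0.png')[240:370,330:460];b=cv2.imread('pics/side0.png')[190:280,260:390]
a=cv2.resize(a,(400,400),interpolation=3);b=cv2.resize(b,(400,277),interpolation=3)
o=np.zeros((400,800,3),np.uint8);o[:,:400]=a;o[:277,400:]=b
cv2.imwrite('pics/crop0.png',o)
from bench import manip
print(np.array(manip.camera_model('wrist')['tool_from_camera']).round(4))
```

```text
[[ 4.000e-04 -9.572e-01 -2.896e-01  7.410e-02]
 [ 1.000e+00  4.000e-04 -2.000e-04 -3.000e-04]
 [ 3.000e-04 -2.896e-01  9.572e-01 -1.425e-01]
 [ 0.000e+00  0.000e+00  0.000e+00  1.000e+00]]
```

View pics/crop0.png

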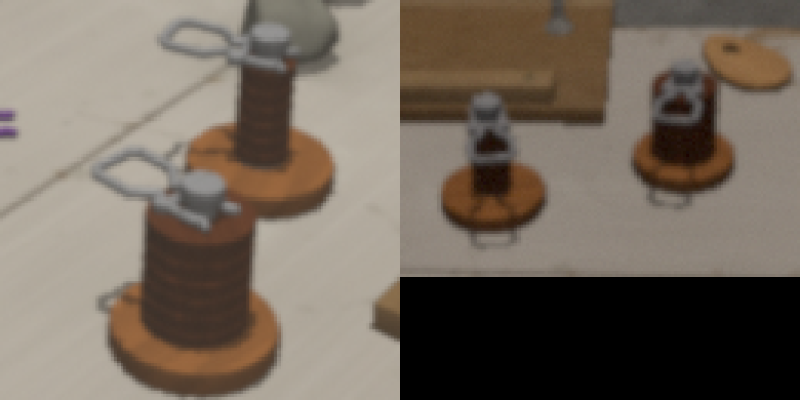

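```bash
python3 -m inch '[[0,0.03,0.04,0.01,7],[0,0.06,0.08,0.02,14],[0,0.09,0.12,0.03,21],[0,0.12,0.16,0.04,28],[0,0.15,0.2,0.05,35],[0,0.18,0.24,0.05,42],[0,0.21,0.28,0.05,49],[0,0.24,0.32,0.05,55],[0,0.27,0.36,0.05,62],[0,0.3,0.4,0.05,62]]'
cat > h.py <<'E'
from bench import manip
import cv2,numpy as np
from scipy.spatial.transform import Rotation as R
def look(c,name,targets):
    s=manip.read_state();im=manip.camera(c);cv2.imwrite(f'pics/{name}.png',im[:,:,::-1])
    m=manip.camera_model(c)
    if c=='wrist':
        T=np.eye(4);T[:3,:3]=R.from_quat(s['tcp_rot']).as_matrix();T[:3,3]=s['position'];T=T@np.array(m['tool_from_camera'])
    else:T=np.array(m['T'])
    print('t',s['clock'],np.round(s['position'],4),R.from_quat(s['tcp_rot']).as_matrix()[:2,0].round(3))
    for t in targets:
        for d in manip.spot_point(c,t)[:3]:
            p=d['centre'];print(t,round(d['p'],2),(T@np.r_[p,1])[:3].round(4), 'px',[round(m['fx']*p[0]/p[2]+m['cx']),round(m['fy']*p[1]/p[2]+m['cy'])])
    return T,m
E
```

```text
clock: 1.6
position: [0.4934, -0.1958, 0.2816]
tcp_rot: [0.764, 0.646, 0.0, 0.0]
contact_force: [0.6, -0.7, 0.1]
gripper_width: 1.001
```

Run:
```python
from h import *
look('wrist','w1',['clip_large','loop_large','clip_small'])
```

```text
t 1.6 [ 0.4934 -0.1958  0.2816] [0.166 0.986]
loop_large 0.63 [ 0.5252 -0.1048  0.0769] px [344, 103]
clip_small 0.63 [ 0.6524 -0.0961  0.0705] px [484, 68]
```

View pics/w1.png

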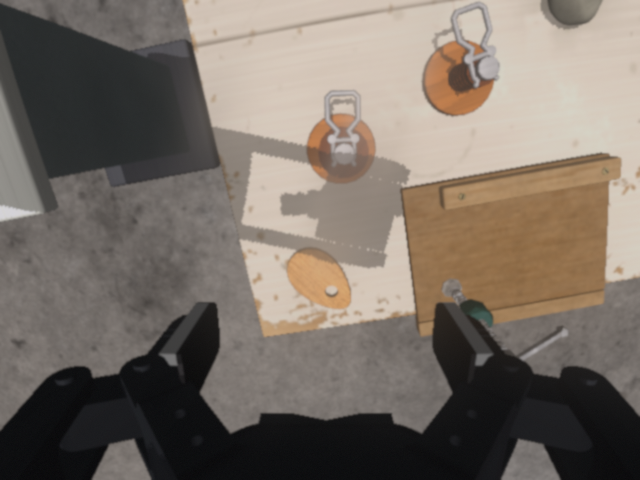

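```bash
cat >> h.py <<'E'
def px2w(T,m,u,v,z):
    x=(u-m['cx'])/m['fx'];y=(v-m['cy'])/m['fy'];X,Y=x,y
    for _ in range(20):
        f=1+m['k1']*(X*X+Y*Y);X,Y=x/f,y/f
    d=T[:3,:3]@np.array([X,Y,1]);return (T[:3,3]+d*(z-T[2,3])/d[2]).round(4)
def proj(T,m,p):
    q=np.linalg.inv(T)@np.r_[p,1];a,b=q[0]/q[2],q[1]/q[2];f=1+m['k1']*(a*a+b*b)
    return np.round([m['fx']*a*f+m['cx'],m['fy']*b*f+m['cy']],1)
def wT():
    s=manip.read_state();m=manip.camera_model('wrist')
    T=np.eye(4);T[:3,:3]=R.from_quat(s['tcp_rot']).as_matrix();T[:3,3]=s['position'];return T@np.array(m['tool_from_camera']),m
E
python3 - <<'E'
from h import *
T,m=wT()
print('head',px2w(T,m,343.5,152,.086),'loop',px2w(T,m,343,106,.073),'loop outer',px2w(T,m,343,93,.073))
im=cv2.imread('pics/w1.png')[70:200,280:410];cv2.imwrite('pics/w1c.png',cv2.resize(im,(520,520),interpolation=3))
E
python3 -m inch '[[0,0,0.04,0,2],[0,0,0.08,0,4],[0,0,0.12,0,7],[0,0.01,0.16,0,7],[0,0.02,0.2,0,7],[0,0.025,0.24,0,7],[0,0.025,0.28,0,7],[0,0.025,0.3,0,7],[0,0.025,0.3,0,7],[0,0.025,0.3,0,7]]'
python3 - <<'E'
from h import *
T,m=look('wrist','w2',['hook_pick','pick_tip'])
E
```

```text
head [ 0.5176 -0.1464  0.086 ] loop [ 0.524  -0.1068  0.073 ] loop outer [ 0.5258 -0.0957  0.073 ]
clock: 2.8
position: [0.5173, 0.1011, 0.2812]
tcp_rot: [0.724, 0.69, -0.0, 0.0]
contact_force: [0.4, 0.2, 0.8]
gripper_width: 0.997
t 2.8 [0.5173 0.1011 0.2812] [0.049 0.999]
hook_pick 0.6 [0.5207 0.2459 0.0014] px [322, 57]
pick_tip 0.71 [ 5.181e-01  1.187e-01 -5.000e-04] px [325, 179]
```

View pics/w1c.png

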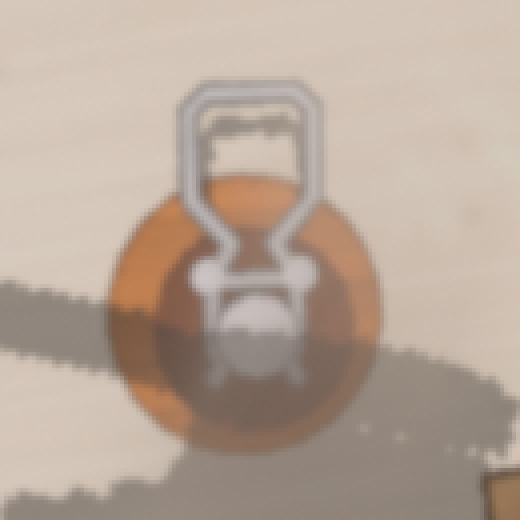

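View pics/w2.png

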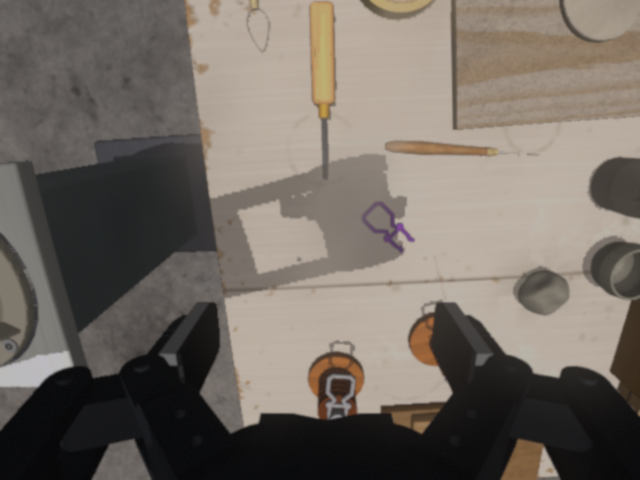

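Run:
```python
from h import *
T,m=wT()
f=px2w(T,m,323.5,103,.032);r=px2w(T,m,321.5,2,.032);t=px2w(T,m,325,177,.03)
print(f,r,t)
a=f-r;b=t-r
for d in (a,b):print(np.degrees(np.arctan2(d[1],d[0])),np.linalg.norm(d))
im=cv2.imread('pics/w2.png')[0:200,250:400];cv2.imwrite('pics/w2c.png',cv2.resize(im,(450,600),interpolation=3))
```

```text
[0.5205 0.1997 0.032 ] [0.5233 0.292  0.032 ] [0.5182 0.1249 0.03  ]
-91.73758394011064 0.09234246043938833
-91.74816154699128 0.16718977241446317
```

View pics/w2c.png

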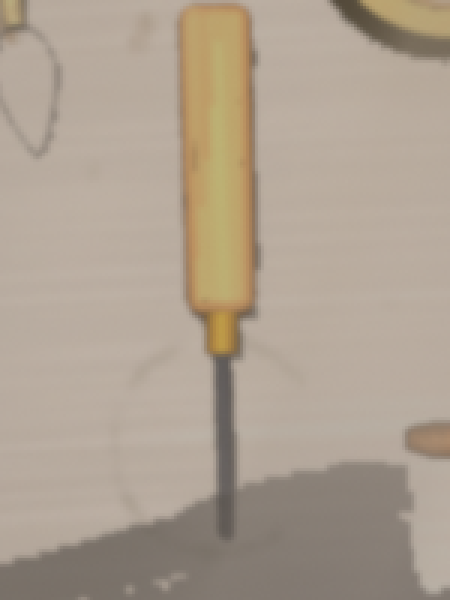

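```bash
python3 -m inch '[[0.3,0.004,0.04,-0.02,1],[0.3,0.004,0.08,-0.05,1],[0.3,0.004,0.13,-0.09,1],[0.3,0.004,0.13,-0.13,1],[0.3,0.004,0.13,-0.17,1],[0.3,0.004,0.13,-0.2,1],[0.3,0.004,0.13,-0.2,1],[0.3,0.004,0.13,-0.2,1],[0.3,0.004,0.13,-0.2,1],[0.3,0.004,0.13,-0.2,1]]'
python3 - <<'E'
from h import *
look('wrist','w3',['hook_pick'])
look('side','s3',['hook_pick'])
E
```

```text
clock: 3.95
position: [0.5228, 0.2326, 0.0833]
tcp_rot: [0.718, 0.696, 0.002, 0.001]
contact_force: [0.8, 0.2, 0.3]
gripper_width: 0.699
t 3.95 [0.5228 0.2326 0.0833] [0.032 0.999]
hook_pick 0.89 [ 0.5223  0.2462 -0.0014] px [324, 227]
t 4.05 [0.5223 0.2326 0.0828] [0.032 0.999]
hook_pick 0.83 [0.5247 0.2442 0.0049] px [346, 379]
```

View pics/w3.png

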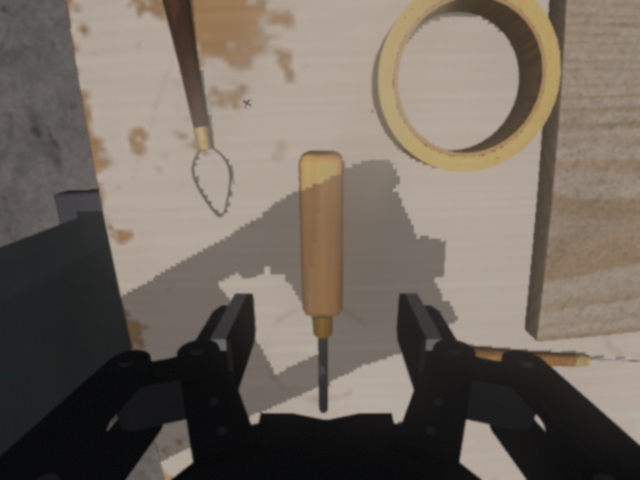

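View pics/s3.png

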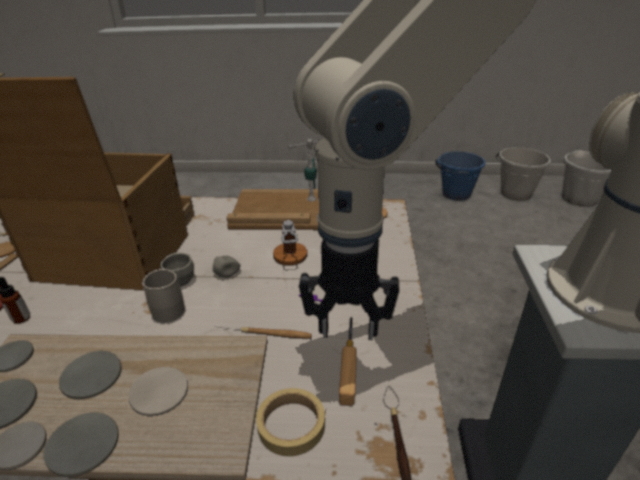

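```bash
python3 -m inch '[[0.3,0,0,-0.03,0],[0.3,0,0,-0.06,0],[0.3,0,0,-0.076,0],[0.3,0,0,-0.076,0],[0.3,0,0,-0.076,0],[0.8,0,0,-0.076,0],[0.8,0,0,-0.076,0],[0.8,0,0,-0.076,0],[0.8,0,0,-0.076,0],[0.8,0,0,-0.076,0]]' 60
python3 - <<'E'
from h import *
look('wrist','w4',['hook_pick','pick_tip'])
E
```

```text
clock: 5.15
position: [0.5222, 0.2328, 0.0066]
tcp_rot: [0.718, 0.696, 0.001, 0.0]
contact_force: [-0.6, 0.1, 7.0]
gripper_width: 0.268
t 5.15 [0.5222 0.2328 0.0066] [0.031 1.   ]
hook_pick 0.55 [0.5236 0.2427 0.0041] px [328, 285]
```

View pics/w4.png

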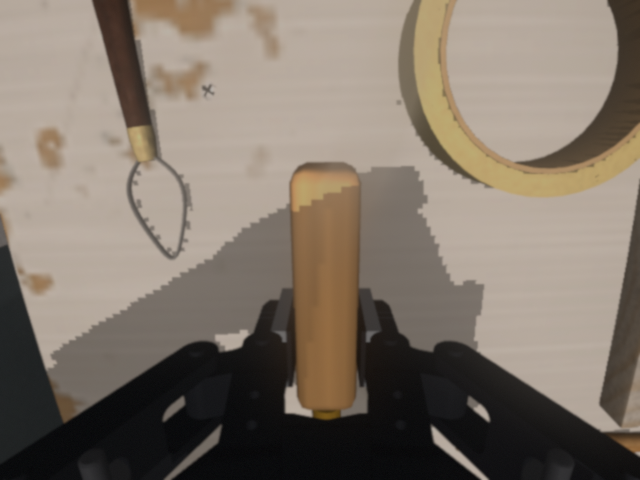

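```bash
python3 -m inch '[[0.8,0,0,0.03,0],[0.8,0,0,0.07,0],[0.8,0,0,0.11,0],[0.8,0.005,-0.04,0.12,-2],[0.8,0.01,-0.08,0.12,-4],[0.8,0.015,-0.12,0.12,-7.4],[0.8,0.02,-0.16,0.12,-7.4],[0.8,0.02,-0.2,0.12,-7.4],[0.8,0.02,-0.229,0.12,-7.4],[0.8,0.02,-0.229,0.12,-7.4]]'
python3 - <<'E'
from h import *
look('scene','c5',['pick_tip','loop_large','clip_large','hook_pick'])
look('side','s5',['pick_tip','loop_large','hook_pick'])
a=cv2.imread('pics/c5.png')[180:380,280:480];b=cv2.imread('pics/s5.png')[140:290,270:420]
cv2.imwrite('pics/c5c.png',np.hstack([cv2.resize(a,(400,400),interpolation=3),cv2.resize(b,(400,400),interpolation=3)]))
E
```

```text
clock: 6.3
position: [0.5413, 0.0004, 0.1257]
tcp_rot: [0.762, 0.647, -0.0, 0.0]
contact_force: [0.0, 0.6, -1.2]
gripper_width: 0.267
t 6.3 [5.413e-01 4.000e-04 1.257e-01] [0.163 0.987]
pick_tip 0.75 [ 0.527  -0.1055  0.1201] px [375, 263]
loop_large 0.87 [0.5833 0.0724 0.0027] px [305, 279]
clip_large 0.59 [ 0.5213 -0.1495  0.0665] px [397, 311]
clip_large 0.53 [0.6046 0.0437 0.0029] px [326, 279]
hook_pick 0.69 [0.5422 0.0121 0.1149] px [316, 237]
t 6.55 [0.5414 0.0044 0.1254] [0.159 0.987]
loop_large 0.72 [0.5783 0.0749 0.0028] px [319, 308]
loop_large 0.51 [ 0.5266 -0.1076  0.0726] px [349, 226]
```

View pics/c5c.png

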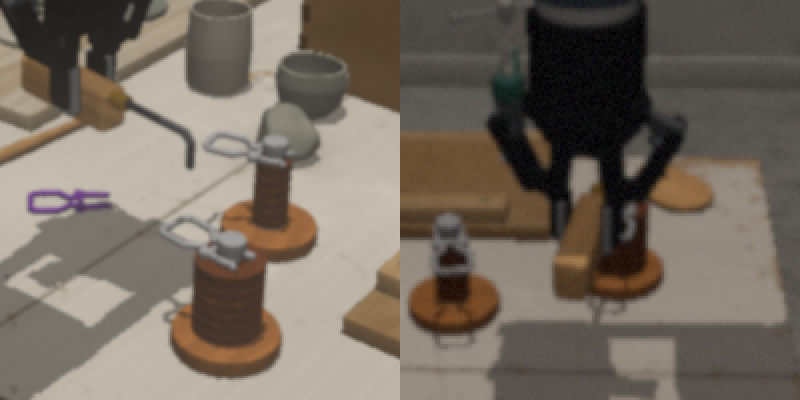

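Run:
```python
from h import *
look('scene','c6',['pick_tip','loop_large'])
m=manip.camera_model('scene');T=np.array(m['T'])
im=cv2.imread('pics/c6.png')
for p,c in (([.524,-.1068,.0725],(0,0,255)),([.524,-.1055,.120],(0,255,0)),([.5176,-.1464,.086],(255,0,0))):
    q=proj(T,m,p);print(p,q);cv2.drawMarker(im,(int(q[0]*1+.5),int(q[1]+.5)),c,cv2.MARKER_CROSS,3,1)
a=im[230:330,330:430];cv2.imwrite('pics/c6c.png',cv2.resize(a,(600,600),interpolation=0))
```

```text
t 6.75 [0.5414 0.0042 0.1253] [0.159 0.987]
pick_tip 0.72 [ 0.5256 -0.1051  0.1206] px [374, 263]
loop_large 0.64 [ 0.5228 -0.1063  0.0786] px [372, 291]
loop_large 0.62 [0.5836 0.0735 0.0032] px [305, 278]
[0.524, -0.1068, 0.0725] [372.6 294.7]
[0.524, -0.1055, 0.12] [373.2 263.9]
[0.5176, -0.1464, 0.086] [394.6 298.4]
```

View pics/c6c.png

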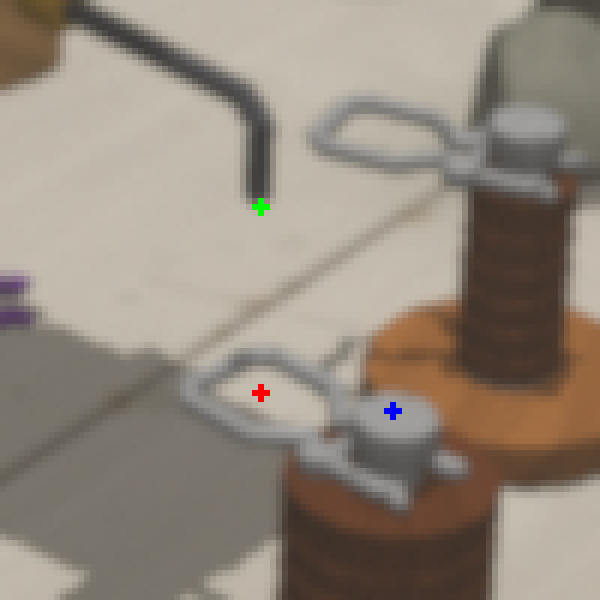

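```bash
python3 -m inch '[[0.8,0,-0.001,-0.015,0],[0.8,0,-0.001,-0.03,0],[0.8,0,-0.001,-0.036,0],[0.8,0,-0.001,-0.042,0],[0.8,0,-0.001,-0.048,0],[0.8,0,-0.001,-0.054,0],[0.8,0,-0.001,-0.06,0],[0.8,0,-0.001,-0.06,0],[0.8,0,-0.001,-0.06,0],[0.8,0,-0.001,-0.06,0]]'
python3 - <<'E'
from h import *
look('scene','c7',['pick_tip','clip_large'])
print(manip.read_state()['contact_force'])
im=cv2.imread('pics/c7.png')
a=im[230:330,330:430];cv2.imwrite('pics/c7c.png',cv2.resize(a,(600,600),interpolation=3))
E
```

```text
clock: 7.9
position: [0.5416, 0.0024, 0.0655]
tcp_rot: [0.762, 0.648, 0.0, 0.0]
contact_force: [1.6, 0.1, -0.7]
gripper_width: 0.27
t 7.9 [0.5416 0.0024 0.0655] [0.16  0.987]
pick_tip 0.9 [ 0.5281 -0.1044  0.0609] px [373, 300]
clip_large 0.79 [0.6054 0.0399 0.0043] px [329, 279]
clip_large 0.55 [ 0.5221 -0.1506  0.0687] px [398, 309]
[-0.37212944  0.29077919 -0.93634714]
```

View pics/c7c.png

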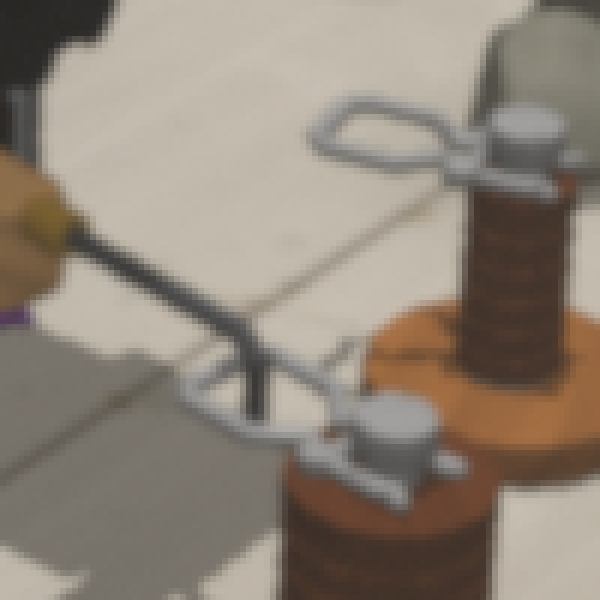

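```bash
python3 -m inch '[[0.8,0.001,0.006,0,0],[0.8,0.002,0.012,0,0],[0.8,0.003,0.018,0,0],[0.8,0.004,0.024,0,0],[0.8,0.005,0.03,0,0],[0.8,0.006,0.036,0,0],[0.8,0.007,0.042,0,0],[0.8,0.008,0.048,0,0],[0.8,0.008,0.05,0,0],[0.8,0.008,0.05,0,0]]'
python3 - <<'E'
from h import *
look('scene','c8',['pick_tip','clip_large'])
print(manip.read_state()['contact_force'])
im=cv2.imread('pics/c8.png')
a=im[200:400,280:480];cv2.imwrite('pics/c8c.png',cv2.resize(a,(600,600),interpolation=3))
E
```

```text
clock: 9.05
position: [0.5494, 0.0528, 0.0653]
tcp_rot: [0.761, 0.648, 0.0, 0.0]
contact_force: [0.3, 0.3, -1.6]
gripper_width: 0.273
t 9.05 [0.5494 0.0528 0.0653] [0.159 0.987]
pick_tip 0.72 [ 0.5357 -0.0561  0.0609] px [349, 286]
clip_large 0.85 [0.6052 0.0427 0.0028] px [327, 279]
clip_large 0.59 [ 0.5214 -0.1213  0.0428] px [379, 318]
[ 0.22652762 -0.45099644 -2.00933358]
```

View pics/c8c.png

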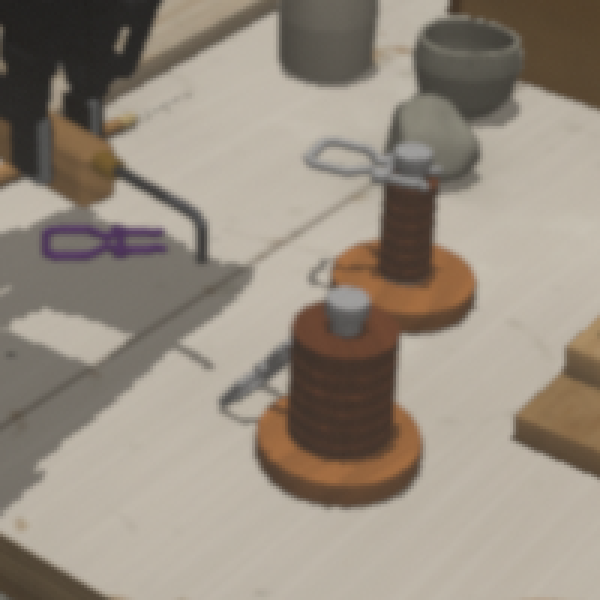

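```bash
python3 -m inch '[[0.8,0,0.01,0.03,0],[0.8,-0.005,0.04,0.03,1],[0.8,-0.01,0.08,0.03,3],[0.8,-0.02,0.12,0.03,5],[0.8,-0.027,0.16,0.03,7.4],[0.8,-0.027,0.18,0.01,7.4],[0.8,-0.027,0.18,-0.02,7.4],[0.8,-0.027,0.18,-0.045,7.4],[0.8,-0.027,0.18,-0.05,7.4],[0.8,-0.027,0.18,-0.05,7.4]]'
python3 - <<'E'
from h import *
look('scene','c9',['clip_large','hook_pick'])
look('side','s9',['clip_large','hook_pick','pick_tip'])
E
```

```text
clock: 10.2
position: [0.5219, 0.2319, 0.0147]
tcp_rot: [0.718, 0.696, -0.001, -0.0]
contact_force: [-0.1, -0.2, -0.4]
gripper_width: 0.269
t 10.2 [0.5219 0.2319 0.0147] [0.032 0.999]
clip_large 0.65 [ 0.5251 -0.1216  0.0421] px [381, 317]
clip_large 0.53 [0.604  0.041  0.0024] px [327, 280]
hook_pick 0.91 [0.5226 0.2457 0.0036] px [208, 259]
t 10.35 [0.5234 0.2325 0.0166] [0.032 0.999]
clip_large 0.72 [ 6.062e-01  4.340e-02 -4.000e-04] px [306, 298]
hook_pick 0.97 [0.5227 0.2448 0.0117] px [347, 377]
```

View pics/s9.png

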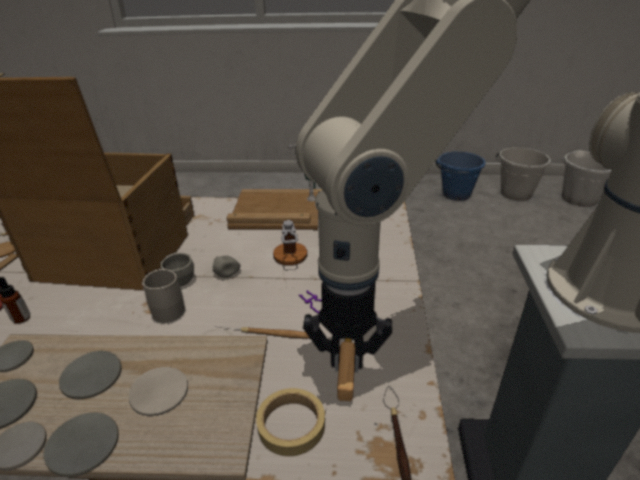

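```bash
python3 -m inch '[[0.8,0,0,-0.004,0],[0.8,0,0,-0.0085,0],[0.8,0,0,-0.0085,0],[0.8,0,0,-0.0085,0],[0.8,0,0,-0.0085,0],[0.6,0,0,-0.0085,0],[0.4,0,0,-0.0085,0],[0.4,0,0,-0.0085,0],[0.4,0,0,-0.0085,0],[0.4,0,0,-0.0085,0]]'
```

```text
clock: 11.55
position: [0.5224, 0.2324, 0.0068]
tcp_rot: [0.718, 0.696, -0.0, -0.0]
contact_force: [-0.3, 0.0, -0.7]
gripper_width: 0.601
```

Released; now straight up and look.

```bash
python3 -m inch '[[0.4,0,0,0.02,0],[0.4,0,0,0.05,0],[0.4,0,0,0.09,0],[0.4,0,0,0.13,0],[0.4,0,0,0.17,0],[0.4,0,0,0.2,0],[0.4,0,0,0.22,0],[0.4,0,0,0.22,0],[0.4,0,0,0.22,0],[0.4,0,0,0.22,0]]'
python3 - <<'E'
from h import *
look('scene','c10',['clip_large','hook_pick','pick_tip','clip_small'])
look('side','s10',['clip_large','hook_pick','pick_tip','clip_small'])
s=manip.read_state();print(s['contact_force'],abs(s['qvel']).max())
a=cv2.imread('pics/c10.png')[200:400,180:480];b=cv2.imread('pics/s10.png')[190:430,240:440]
cv2.imwrite('pics/c10c.png',np.hstack([cv2.resize(a,(450,300),interpolation=3),cv2.resize(b,(250,300),interpolation=3)]))
E
```

```text
clock: 12.55
position: [0.5216, 0.232, 0.2253]
tcp_rot: [0.718, 0.696, -0.001, -0.0]
contact_force: [-0.7, 0.7, -0.1]
gripper_width: 0.601
t 12.55 [0.5216 0.232  0.2253] [0.031 1.   ]
clip_large 0.78 [0.6036 0.0414 0.0031] px [327, 280]
clip_large 0.62 [ 0.5237 -0.121   0.0405] px [380, 318]
hook_pick 0.79 [ 0.5232  0.2435 -0.0022] px [210, 262]
pick_tip 0.9 [0.5221 0.1249 0.0014] px [256, 283]
clip_small 0.6 [ 0.6527 -0.092   0.0722] px [415, 257]
t 12.8 [0.522  0.2322 0.2259] [0.031 1.   ]
clip_large 0.72 [ 0.519  -0.1195  0.0434] px [352, 235]
clip_large 0.53 [0.6085 0.0423 0.0028] px [305, 296]
hook_pick 0.71 [0.5241 0.2466 0.0036] px [346, 381]
pick_tip 0.56 [0.5198 0.1242 0.0006] px [350, 328]
clip_small 0.47 [ 0.6519 -0.0927  0.0764] px [289, 227]
[ 0.39685408 -0.39370888  0.37297885] 0.0027701686626083284
```

View pics/c10c.png

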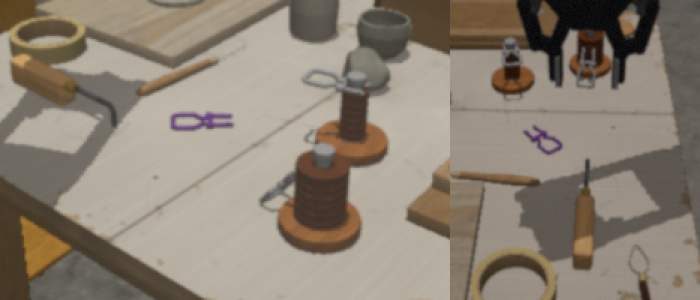

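```bash
python3 -c "
from bench import manip;print(manip.sign_off())"
```

```text
the job is handed in; nothing more can be done
None
```

I unhooked the thicker roller's clip with the pick, laid the pick back flat near where it started, let go, and handed the job in at about 13 s.

- **Thicker roller's clip:** it is off its spindle, about 4 cm from where it was, leaning against its roller and stand. Its measured position held to within camera error from 9.05 s to 12.8 s. The gripper stayed about 10 cm from it throughout.
- **Prong in the loop:** the scene picture before the pull showed the prong down through the loop with the clip still in its groove.
- **Pick:** the last pictures show it lying flat on its handle on the table, with origin and tip heights within 4 mm of the table. The gripper is open, about 22 cm above it.
- **Thinner roller's clip:** still on its spindle, within measurement error of where it started.
- **Purple look-alike:** not touched. The networks kept reporting it as the large clip, and I ruled it out by colour and position.

No check failed at the end.

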